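# Read the tag inside the lunch box lid

### The job

Take the reader wand out of the yellow peg tray and press its red nose squarely on the middle of the orange tag inside the open lid of the blue lunch box: lightly, so that the springy nose goes only part of the way in, and hold it steady for a good two seconds. Then lay the wand back flat on the free floor of the tray, the way up it was, without dropping it; do not shove the lid or jab it, and leave the salt shaker and the cup alone.

Things in the scene. Friction and masses are not known exactly. Their poses are not given: they have to be found in the camera images.
- wand: Black reader wand, loose, about 150 g, square-sided body 120 long (x) x 24 wide (y) x 28 high (z); origin at the centre of the body's underside, z up. A grey collar and a red round-ended nose, 16 in diameter, go on to x = 95 on an axis 14 above the underside. Starts flat on the tray's floor, nose pointing away from the robot within about 25 degrees.
- nose_tip (a point): Tip of the wand's nose, not pressed in: 95 mm ahead of the wand's origin along x, 14 above its underside; axes as the wand's. The nose is a spring plunger with 4 mm of travel: it starts to move at 1.5 N and is fully in at about 6.3 N, then hard. The reader needs 1.8 to 6 N.
- lunch_box: Blue steel lunch box, fixed, 120 deep (x) x 160 wide (y) x 65 high, open on top; origin at the centre of its underside. Its 120 x 160 x 3 lid, hinged on the far (+x) top rim, leans 20 to 36 degrees back past upright, inner face to the robot and upward. The stiff hinge holds the lid still under light pressure at the tag and gives way at roughly 9 N or more.
- tag_spot (a point): Point on the lid's inner face behind the tag's middle, 70 mm from the hinge; z is square to the lid, into it (the way to press), y along the hinge, level. The tag, a fixed orange disc 36 in diameter with white middle, sits on a stud: its face is 3 to 25 mm in front of this point (towards -z), different each time, not measured: find it by touch.
- tray: Yellow plastic clothes peg tray, fixed, 250 long (x) x 130 wide (y) x 26 high, walls and floor 4 thick; origin at the centre of its underside, so its floor is at z = 4 mm. Three pegs lie across its near end, fixed, between x = -115 and -71 mm, up to 16 high; the rest of the floor is free for the wand.
- salt_shaker: White ceramic salt shaker, empty, loose, 46 in diameter, 78 high; origin at the centre of its underside. Leave alone.
- cup: Green cup, loose, mouth up, 66 in diameter, 75 high; origin at the centre of its underside. Leave alone. (Out of the way, beyond x = 0.75 m, stands a fixed grey plastic caddy 130 high, not measured.)
Mind the look-alikes: they are no part of the job. Several things look just like the wand: the one meant starts farthest to the robot's right. Leave any turquoise look-alike of the lunch_box alone.

How it is judged (in metres and radians):
On the way, in this order (a step that is already met when the one before it is completed fails the run):
1. the wand is lifted clear of the tray (height (world z) of wand above 0.06 m), for 0.1 s.
2. the nose presses the tag for 1.5 s: 1.8 to 6 N, within 10 mm of the tag's middle each way, the wand square to the lid within 0.2 rad and still (contact force between wand and lunch_box between 1.8 and 6 N and x of nose_tip in the frame of tag_spot between -0.01 and 0.01 m and y of nose_tip in the frame of tag_spot between -0.01 and 0.01 m and z of nose_tip in the frame of tag_spot below 0 m and angle between the x axis of wand and the z axis of tag_spot, either way round below 0.2 rad and linear speed of wand below 0.008 m/s and angular speed of wand below 0.15 rad/s), for 1.5 s.
At the end, for the whole second after the job is handed in: The tag has been read (nose pressed on it at 1.8 to 6 N for 1.5 s without a break), and the wand lies flat on the tray's floor, right way up within 0.12 rad, its underside within 10 mm of the tray's underside, clear of the pegs, at rest and let go (x of wand in the frame of tray between -0.03 and 0.045 m and y of wand in the frame of tray between -0.052 and 0.052 m and z of wand in the frame of tray below 0.01 m and angle between wand's own z axis and vertical below 0.12 rad and linear speed of wand below 0.02 m/s and contact force between the fingers and wand below 0.1 N); the robot touches nothing.
It fails at once if the lunch box or its tag is jabbed with more than 14 N (contact force between wand and lunch_box above 14 N).
It fails at once if the lid is shoved (tag spot moved over 10 mm) or the robot itself pushes the lunch box with over 5 N (distance of tag_spot from where it was at the start of the episode above 0.01 m or contact force between any of the arm, the fingers and lunch_box above 5 N).
It fails at once if the wand is dropped or thrown (linear speed of wand above 0.6 m/s and contact force between the fingers and wand below 0.1 N).
It fails at once if the salt shaker or the cup is moved over 30 mm or tipped (distance of any of salt_shaker, cup from where it was at the start of the episode above 0.03 m or angle between any of salt_shaker, cup's own z axis and vertical above 0.4 rad).
It also fails if it takes over 58 s, if anything falls off the work surface, if the arm or the gripper's body presses on something with over 40 N, if the wrist force passes 120 N, or if a joint passes its speed limit or range.

### The arm

A 6-joint arm with a two-finger parallel gripper is mounted at the origin on the work surface. World frame = base frame: x ahead of the robot, y to its left, z up, the work surface at z = 0. Lengths are in mm, angles in rad, forces in N, time in s.
With the tool pointing down it reaches from about 350 to 775 mm from the base axis. Payload 7.3 kg.
Tool frame: the origin (TCP) lies midway between the tips of the shut fingers; the grasp point (between the pads) lies 19 mm behind it; z points along the fingers, y is the line along which they close (so a half turn about z gives the same grasp; the last joint's range is limited). The gripper opens to 92 mm and grips with 3 to 60 N. Pads are 19 mm wide; open, the fingers measure 130 mm over their backs; the gripper's body (75 mm by 190 mm) begins 47 mm behind the grasp point.
Start: joints at [-1.342, 0.342, 1.524, -0, 1.275, -0.146], TCP at [192.219, -488.566, 226.741] pointing down, gripper open.
Joint ranges: [-2.53, 2.53], [-0.77, 2.02], [0.04, 2.7], [-1, 4.14], [0.28, 2.66], [-3.11, 3.11]. Speed limits (rad/s): [2.57, 2.57, 3.14, 3.14, 3.14, 3.14].

### API

Orientations are given as [roll, pitch, yaw] about the fixed x, y, z axes, in that order (R = Rz(yaw) Ry(pitch) Rx(roll)).
In Python, from plant import bot gives the robot as it stands.
- The arm moves only by the tool servo_tool, never from a script. Its argument "deltas" is a list of rows, each a list of 2 entries, a list of its own where there are three numbers: the shift along the tool's x, y, z in m, then the turn, a rotation vector about the tool's x, y, z in degrees. A call has 1 to 20 rows; each row shifts and turns the commanded pose from where the row before left it, along the tool's axes as they then stand; what a row does not reach is not made up. A row lasts 1/8 s, in which the tool goes at most 62.5 mm and 10.7 degrees, less where a joint would pass 70% of its speed; a pose out of reach is approached as far as the arm can. A call with a gripper value outside its range is refused whole. "fingers" is the opening, from 0 (shut) to 1 (fully open), set as the call begins (left out, the last holds). The fingers move at their own pace and stop on an object; the grip force is fixed at half the most. Time passes only in rows, so rows that do not move let the fingers close. It gives the time, the measured TCP pose, the force, the opening and the grip force at its end, in the units of the state.
- bot.get_obs(): the state, without advancing time (a new reading comes with each control period).
- bot.capture(name): name is "side" or "top"; returns the picture (480x640x3 uint8, red, green, blue); there is no depth.
- bot.camera_model(name): a dict with "mtx" (3x3 intrinsics, pixels), "xyz" and "rotation" of the camera in the world. Camera axes: x right, y down, z forward; pixel columns grow to the right and rows downward; lengths in mm; the calibration is good to about 2 mm. A picture is of the moment at which its call begins. camera_model takes no time and is no camera call.
- bot.close_job(): hands the job in; it is judged then, once.
The state is a dict: "time": time; "joint_positions": joint angles; "dq": joint speeds; "tau": joint torques, N m; "tool_pos": TCP position; "tcp_rot": TCP orientation; "contact_force": force on the tool from outside, world axes, zero at the start; "moment": the same for the moment, N m; "grip_width": finger opening in mm; "finger_force": force on a finger pad.
Only numpy, scipy, OpenCV 4.12 (cv2) and the standard library are available. Lean on these libraries where they do the work, as an engineer would, in place of code of your own. Each camera call takes 0.05 s, during which the arm holds its last target. There are 200 camera calls.

## Working session

There is one attempt and no reset: what is moved stays moved. The work goes in short steps, Python scripts to look and compute and a tool call to move; the robot and the scene stay as the last step left them, time stands still between calls to the robot, and variables do not carry over. Pictures are saved under pics/ and viewed, at most 10 in all, crops included, and the job is handed in when it is done.

Besides the shell and the picture viewer there is one more tool, called after "Request:" as name(argument=value, ...) on one line, values as JSON. servo_tool: Moves the arm, as the interface text tells. Its arguments: {"type":"object","properties":{"deltas":{"type":"array"},"fingers":{"type":"number"}},"required":["deltas"]}

```bash
mkdir -p pics; python3 - <<'E'
from plant import bot
import cv2
for n in("side","top"):
    im=bot.capture(n); cv2.imwrite(f"pics/{n}0.png",im[:,:,::-1]); c=bot.camera_model(n); print(n,c)
print(bot.get_obs())
E
```

```text
side {'mtx': array([[524.69888166,   0.        , 316.09554132],
       [  0.        , 524.69888166, 244.90275985],
       [  0.        ,   0.        ,   1.        ]]), 'xyz': array([188.1745392 , 568.91059496, 591.54937252]), 'rotation': array([-2.22335678,  0.02034994, -2.6264372 ])}
top {'mtx': array([[486.78802302,   0.        , 318.6331941 ],
       [  0.        , 486.78802302, 242.62335354],
       [  0.        ,   0.        ,   1.        ]]), 'xyz': array([450.78521936,  20.52998393, 801.73817902]), 'rotation': array([-3.03552843, -0.05273104, -1.54571534])}
{'time': 0.1, 'joint_positions': array([-1.34200388e+00,  3.42617823e-01,  1.52492350e+00,  8.63049998e-06,
        1.27539395e+00, -1.45988536e-01]), 'dq': array([-0.00077467, -0.00175385, -0.00120559, -0.00026648, -0.00151001,
        0.00142442]), 'tau': array([ 1.39230200e-03, -4.32006133e+01, -2.44694495e+01,  7.19041144e-02,
        5.25509776e-02, -4.88398518e-05]), 'tool_pos': array([ 192.13182678, -488.19070853,  226.13203961]), 'tcp_rot': array([-3.14026552e+00, -2.03476767e-04,  3.74778325e-01]), 'contact_force': array([0.27172571, 0.49553991, 0.521497  ]), 'moment': array([ 0.01629065, -0.01570486, -0.02154412]), 'finger_force': 0.0, 'grip_width': 91.4429972363733}
```

View pics/side0.png

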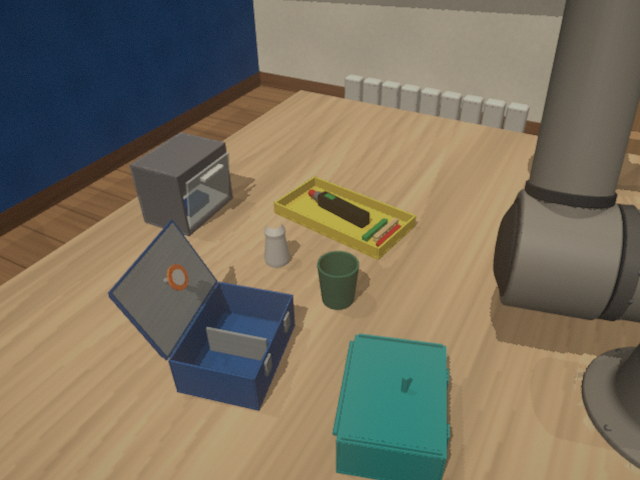

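View pics/top0.png

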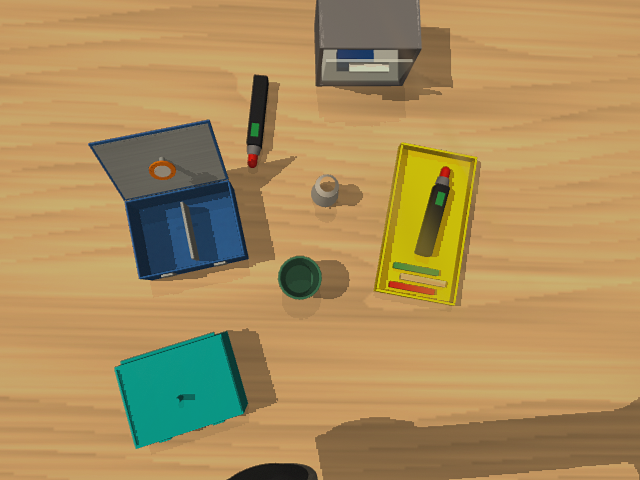

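Side: lid with the orange tag at (178,277), tray wand at ~(340,207). Top: tag at (162,170), shaker (326,190), cup (300,277), tray (427,225). Wand look-alikes in top view: (258,120), behind the lid, and (435,210), in the yellow tray. The tray one is farthest right (-y), so it is the one meant. I'll confirm it in an enlarged crop that also shows the lid corners.

```bash
cat > h.py <<'E'
import numpy as np, cv2
from scipy.spatial.transform import Rotation as R
from plant import bot
C={n:bot.camera_model(n) for n in("side","top")}
def ray(n,p):
    c=C[n]; d=R.from_euler('xyz',c["rotation"]).apply(np.linalg.solve(c["mtx"],[p[0],p[1],1.])); return c["xyz"],d/np.linalg.norm(d)
def plane(n,p,z):
    o,d=ray(n,p); return o+d*(z-o[2])/d[2]
def tri(ps,pt):
    o1,d1=ray("side",ps);o2,d2=ray("top",pt)
    s=np.linalg.lstsq(np.c_[d1,-d2],o2-o1,rcond=None)[0]; a=o1+s[0]*d1;b=o2+s[1]*d2
    return (a+b)/2,np.linalg.norm(a-b)
E
python3 - <<'E'
from h import *
s=cv2.imread("pics/side0.png");t=cv2.imread("pics/top0.png")
def blobs(im,lo,hi,name,amin=30):
    m=cv2.inRange(cv2.cvtColor(im,cv2.COLOR_BGR2HSV),lo,hi); cs,_=cv2.findContours(m,0,1)
    for c in cs:
        if cv2.contourArea(c)>amin:
            print(name,cv2.contourArea(c),np.round(cv2.minAreaRect(c),1) if 0 else cv2.minAreaRect(c), cv2.fitEllipse(c)[0])
for n,im in(("side",s),("top",t)):
    blobs(im,(5,150,120),(16,255,255),n+" orange"); blobs(im,(0,170,100),(4,255,255),n+" red",15); blobs(im,(22,150,80),(34,255,255),n+" yellow",500)
a=cv2.resize(s[215:365,100:250],(400,400),interpolation=3);b=cv2.resize(t[110:210,85:245],(640//2*2-240,250),interpolation=3)
b=cv2.resize(t[110:210,85:245],(400,250),interpolation=3);c=cv2.resize(t[150:270,395:470],(200,320),interpolation=3)
d=cv2.resize(s[180:235,300:380],(200,138),interpolation=3)
o=np.zeros((600,800,3),np.uint8);o[:400,:400]=a;o[:250,400:]=b;o[260:580,400:600]=c;o[260:398,600:]=d
cv2.imwrite("pics/crop1.png",o)
E
```

```text
side orange 374.0 ((177.0, 277.0), (24.0, 20.0), 90.0) (177.03973388671875, 276.9081726074219)
side red 57.5 ((387.83447265625, 234.31378173828125), (3.072683095932007, 27.737192153930664), 48.36646270751953) (387.31207275390625, 234.90623474121094)
side yellow 5927.5 ((343.1373291015625, 216.18218994140625), (138.2830047607422, 53.9593505859375), 21.571308135986328) (347.6170349121094, 217.16928100585938)
top orange 162.5 ((414.2792663574219, 288.1773681640625), (40.17490005493164, 6.265810012817383), 10.619654655456543) (418.10467529296875, 288.6670227050781)
top orange 377.0 ((162.0, 170.0), (18.0, 26.0), 90.0) (161.88235473632812, 169.9337615966797)
top red 50.0 ((398.2080383300781, 285.3559875488281), (18.60408592224121, 5.098235130310059), 10.304847717285156) (396.2770080566406, 285.2232666015625)
top red 58.0 ((445.11322021484375, 171.603759765625), (8.241633415222168, 9.3405179977417), 15.945394515991211) (444.9689636230469, 172.06028747558594)
top red 82.5 ((252.0, 160.0), (12.0, 8.0), 90.0) (251.91217041015625, 159.63722229003906)
top yellow 12113.5 ((426.6123352050781, 223.51927185058594), (83.18649291992188, 152.69979858398438), 9.739445686340332) (425.83624267578125, 224.65065002441406)
```

View pics/crop1.png

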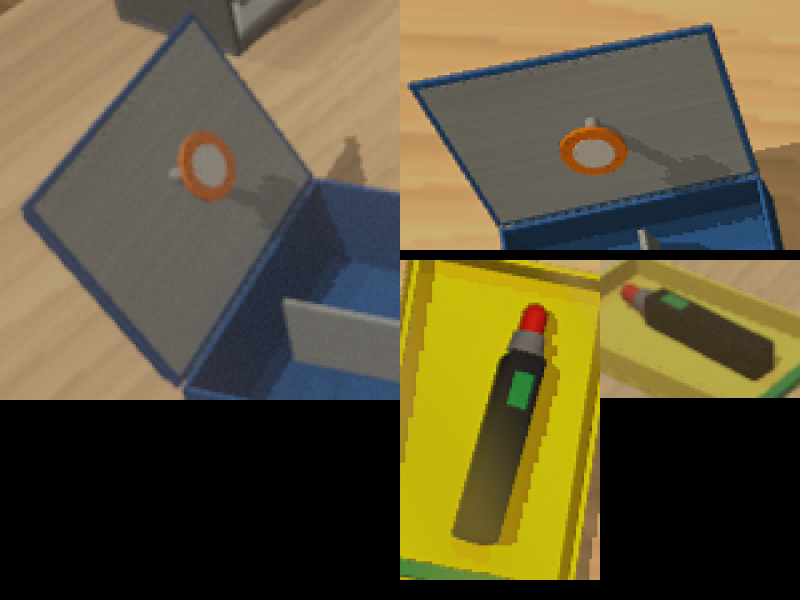

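The crop confirms the tray wand: grey collar, red nose pointing away, green mark on top. The tag sits on a stud. The lid corners can be read in both views.

```bash
python3 - <<'E'
from h import *
np.set_printoptions(precision=2,suppress=True)
P={}
for k,s,t in (("LT",(110.1,293.75),(89.4,144)),("LB",(167.5,358.6),(125,200.4)),("RB",(217,282.9),(227,180)),("RT",(172.4,220.6),(209,120.8)),("tag",(177.04,276.9),(161.9,169.9))):
    P[k],e=tri(s,t); print(k,P[k],e)
print([np.linalg.norm(P[a]-P[b]) for a,b in(("LT","LB"),("RT","RB"),("LB","RB"),("LT","RT"))])
y=P["LB"]-P["RB"]+P["LT"]-P["RT"]; y[2]=0;y/=np.linalg.norm(y); up=P["LT"]+P["RT"]-P["LB"]-P["RB"];up-=y*(up@y);up/=np.linalg.norm(up)
n=np.cross(y,up) ; print("y",y,"up",up,"n",n,"lean",np.degrees(np.arctan2(np.hypot(*up[:2]),up[2])),"yaw",np.degrees(np.arctan2(-y[0],y[1])))
c=sum(P[k] for k in("LT","LB","RB","RT"))/4
print("tag rel centre: along y, up, normal",[(P["tag"]-c)@v for v in(y,up,n)])
hm=(P["LB"]+P["RB"])/2; print("tag from hinge", (P["tag"]-hm)@up)
tip=plane("top",(446,166.9),18);sh=plane("top",(441.7,184.9),32);re=plane("top",(423.1,255.4),4)
print("wand tip",tip,"shoulder",sh,"rear",re,"L",np.linalg.norm((tip-re)[:2]),np.linalg.norm((sh-re)[:2]),"yaw",np.degrees(np.arctan2(*(tip-re)[1::-1])))
tt,e=tri((312,192.5),(446,166.9));print(tt,e)
# tray rim corners
for p in((401,144),(479,158),(456,305),(376,290)): print(plane("top",p,26))
for p in((326,190),(300,270)): print("shaker/cup",plane("top",p,76))
E
```

```text
LT [639.05 291.31 168.75] 0.5489424787208511
LB [585.63 277.09  66.6 ] 1.5543380869003796
RB [623.16 126.89  64.06] 1.4784955475080064
RT [677.17 138.64 169.15] 0.13240590725948825
tag [616.34 205.08 138.62] 0.9802940040295266
[np.float64(116.14488553095805), np.float64(118.74486417023863), np.float64(154.8385698020763), np.float64(157.3665326843727)]
y [-0.24  0.97  0.  ] up [0.46 0.11 0.88] n [ 0.86  0.21 -0.47] lean 28.072241831808327 yaw 14.025209018868393
tag rel centre: along y, up, normal [np.float64(0.31683604020512557), np.float64(11.756501742080136), np.float64(-23.59598084786885)]
tag from hinge 70.47407741308044
wand tip [ 669.2  -228.73   18.  ] shoulder [ 634.91 -217.05   32.  ] rear [ 520.82 -194.03    4.  ] L 152.38325079630457 116.37998071122297 yaw -13.162440227010096
[ 666.84 -230.06   17.46] 5.4947127381804695
[ 702.81 -150.69   26.  ]
[ 684.32 -281.99   26.  ]
[ 440.5  -241.81   26.  ]
[ 461.18 -112.01   26.  ]
shaker/cup [609.86 -25.01  76.  ]
shaker/cup [487.25  10.93  76.  ]
```

Everything checks out:
- Lid edges measure 116–119 × 155–157 mm, lean 28°, yaw 14°, and the tag is 70.5 mm from the hinge.
- The tag face is about 23 mm proud at (616,205,139).
- The wand origin is about (578,-207), yaw -13.2°. Tray yaw is -9°, centre (572,-197).

First I'll turn the tool, then go above the wand with the fingers half open so they clear the tray walls.

Request:
servo_tool(deltas=[[[0,0,0],[0,0,8.7]],[[0,0,0],[0,0,8.7]],[[0,0,0],[0,0,8.7]],[[0,0,0],[0,0,8.6]],[[0.022,-0.026,0],[0,0,0]],[[0.022,-0.026,0],[0,0,0]],[[0.022,-0.026,0],[0,0,0]],[[0.022,-0.026,0],[0,0,0]],[[0.022,-0.026,0],[0,0,0]],[[0.022,-0.026,0],[0,0,0]],[[0.022,-0.026,0],[0,0,0]],[[0.022,-0.026,0],[0,0,0]],[[0.022,-0.026,0],[0,0,0]],[[0.022,-0.026,0],[0,0,0]],[[0.022,-0.026,0],[0,0,0]],[[0.022,-0.026,0],[0,0,0]],[[0.022,-0.026,0],[0,0,0]],[[0.022,-0.024,0],[0,0,0]],[[0.004,0,0],[0,0,0]],[[0,0,0],[0,0,0]]], fingers=0.5)

```text
time: 2.6
tool_pos: [578.4, -207.8, 226.2]
tcp_rot: [3.141, 0.001, -0.231]
contact_force: [0.1, -0.8, -0.1]
grip_width: 45.6
finger_force: 0.0
```

Request:
servo_tool(deltas=[[[0,0,0.03],[0,0,0]],[[0,0,0.03],[0,0,0]],[[0,0,0.03],[0,0,0]],[[0,0,0.03],[0,0,0]],[[0,0,0.02],[0,0,0]],[[0,0,0.02],[0,0,0]],[[0,0,0.015],[0,0,0]],[[0,0,0],[0,0,0]]])

```text
time: 3.6
tool_pos: [577.7, -207.8, 50.8]
tcp_rot: [-3.141, 0.002, -0.232]
contact_force: [-0.3, -0.5, 0.9]
grip_width: 45.8
finger_force: 0.0
```

```bash
python3 - <<'E'
from h import *
s=bot.capture("side")[:,:,::-1];t=bot.capture("top")[:,:,::-1]
o=np.zeros((400,800,3),np.uint8);o[:,:400]=cv2.resize(s[130:280,270:420],(400,400));o[:,400:]=cv2.resize(t[130:310,350:530],(400,400));cv2.imwrite("pics/g1.png",o)
E
```

```text
(no output)
```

View pics/g1.png

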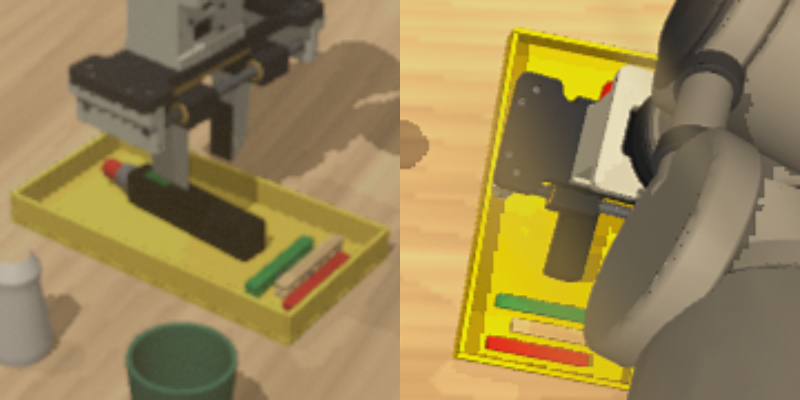

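The crop shows the fingers straddling the wand's middle: near finger at about (175,160), wand from (115,170) to (250,245), both fingers inside the tray walls. I'll descend and grip.

Request:
servo_tool(deltas=[[[0,0,0.015],[0,0,0]],[[0,0,0.012],[0,0,0]],[[0,0,0.01],[0,0,0]],[[0,0,0.005],[0,0,0]],[[0,0,0],[0,0,0]],[[0,0,0],[0,0,0]]])

```text
time: 4.45
tool_pos: [579.0, -207.7, 10.0]
tcp_rot: [3.141, -0.001, -0.231]
contact_force: [-0.2, -1.1, 0.2]
grip_width: 45.8
finger_force: 0.0
```

Request:
servo_tool(deltas=[[[0,0,0],[0,0,0]],[[0,0,0],[0,0,0]],[[0,0,0],[0,0,0]],[[0,0,0],[0,0,0]],[[0,0,0],[0,0,0]],[[0,0,0],[0,0,0]]], fingers=0)

```text
time: 5.2
tool_pos: [578.9, -207.5, 10.0]
tcp_rot: [-3.142, -0.0, -0.231]
contact_force: [-0.4, 1.9, 4.5]
grip_width: 23.6
finger_force: 30.0
```

Request:
servo_tool(deltas=[[[0,0,-0.01],[0,0,0]],[[0,0,-0.02],[0,0,0]],[[0,0,-0.03],[0,0,0]],[[0,0,-0.03],[0,0,0]],[[0,0,-0.03],[0,0,0]],[[0,0,-0.03],[0,0,0]],[[0,0,-0.03],[0,0,0]],[[0,0,-0.02],[0,0,0]],[[0,0,0],[0,0,0]],[[0,0,0],[0,0,0]]])

```text
time: 6.45
tool_pos: [578.2, -207.4, 208.6]
tcp_rot: [-3.141, 0.002, -0.231]
contact_force: [0.3, -0.2, -2.1]
grip_width: 23.7
finger_force: 30.0
```

```bash
python3 - <<'E'
from h import *
ob=bot.get_obs();print(ob)
s=bot.capture("side")[:,:,::-1];t=bot.capture("top")[:,:,::-1]
for n,im in(("side",s),("top",t)):
    m=cv2.inRange(cv2.cvtColor(np.ascontiguousarray(im),cv2.COLOR_BGR2HSV),(0,170,60),(4,255,255)); cs,_=cv2.findContours(m,0,1)
    for c in cs:
        if cv2.contourArea(c)>15: print(n,cv2.contourArea(c),cv2.minAreaRect(c))
cv2.imwrite("pics/s2.png",s);cv2.imwrite("pics/t2.png",t)
o=np.zeros((480,800,3),np.uint8);o[:,:400]=s[:480,160:560];o[:,400:]=t[:,240:640];cv2.imwrite("pics/g2.png",o)
E
```

```text
{'time': 6.45, 'joint_positions': array([-4.69038706e-01,  5.21672853e-01,  1.28812879e+00, -2.30095435e-04,
        1.33356287e+00,  1.33280165e+00]), 'dq': array([ 0.00038243,  0.01280456,  0.0077568 , -0.00011149,  0.00042189,
       -0.00075615]), 'tau': array([ 1.29473879e-02, -5.49178576e+01, -2.63187057e+01,  5.31576178e-02,
       -9.18098632e-02,  7.29289422e-04]), 'tool_pos': array([ 578.17247235, -207.42287301,  208.64490179]), 'tcp_rot': array([-3.14139218e+00,  1.77463003e-03, -2.30989574e-01]), 'contact_force': array([ 0.29827824, -0.21708504, -2.06856799]), 'moment': array([0.10678043, 0.00903042, 0.03018324]), 'finger_force': 29.965520203113556, 'grip_width': 23.746039570166918}
side 23.5 ((388.01654052734375, 234.51904296875), (2.619722366333008, 27.75897789001465), 49.08561706542969)
side 20.5 ((309.5, 100.0), (6.0, 5.0), 90.0)
top 41.5 ((397.635986328125, 285.25201416015625), (17.799104690551758, 5.098235130310059), 10.30484676361084)
top 94.5 ((252.5, 160.5), (13.0, 9.0), 90.0)
```

View pics/g2.png

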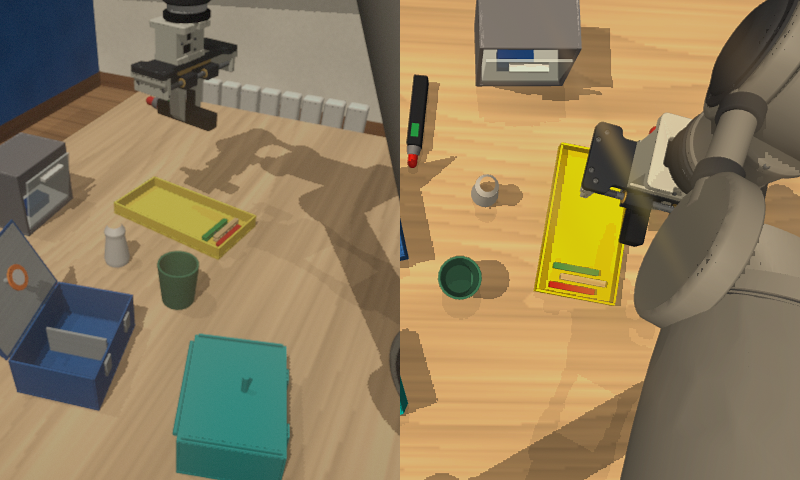

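Wand held; the tray is empty and everything else is unmoved. Next, work out the pre-press pose.

```bash
cat >> h.py <<'E'
F=np.array([616.3,205.1,138.6]); RT=R.from_euler('xyz',[np.pi,np.radians(28),np.radians(14)]); N=RT.apply([1,0,0]); TIP=np.array([93,0,-8.])
def rel(target,Rt):
    o=bot.get_obs(); Rc=R.from_euler('xyz',o["tcp_rot"])
    print("in current tool axes mm",Rc.inv().apply(target-o["tool_pos"]).round(1),"turn deg",np.degrees((Rc.inv()*Rt).as_rotvec()).round(2),"| in target axes",Rt.inv().apply(target-o["tool_pos"]).round(1))
E
python3 - <<'E'
from h import *
T=F-30*N-RT.apply(TIP); print(T,N); Ry=R.from_euler('xyz',[np.pi,0,np.radians(14)])
rel(T,Ry); rel(T,RT)
E
```

```text
[507.27919606 177.91806069 189.28142148] [ 0.85672028  0.21360436 -0.46947156]
in current tool axes mm [-157.1 -358.8   19.5] turn deg [ -0.06   0.14 -27.23] | in target axes [  24.4 -391.    19. ]
in current tool axes mm [-157.1 -358.8   19.5] turn deg [ -6.71 -27.33 -26.67] | in target axes [  30.5 -391.     5.3]
```

Request:
servo_tool(deltas=[[[0,0,0],[0,0,-9]],[[0,0,0],[0,0,-9]],[[0,0,0],[0,0,-9.2]],[[0,-0.028,0],[0,0,0]],[[0,-0.028,0],[0,0,0]],[[0,-0.028,0],[0,0,0]],[[0,-0.028,0],[0,0,0]],[[0,-0.028,0],[0,0,0]],[[0,-0.028,0],[0,0,0]],[[0,-0.028,0],[0,0,0]],[[0,-0.028,0],[0,0,0]],[[0,-0.028,0],[0,0,0]],[[0,-0.028,0],[0,0,0]],[[0,-0.028,0],[0,0,0]],[[0,-0.028,0],[0,0,0]],[[0,-0.028,0],[0,0,0]],[[0,-0.027,0],[0,0,0]],[[0,0,0],[0,0,0]]])

```text
time: 8.8
tool_pos: [483.5, 173.1, 208.9]
tcp_rot: [-3.141, 0.002, 0.246]
contact_force: [0.3, -0.2, -1.6]
grip_width: 23.8
finger_force: 30.0
```

Request:
servo_tool(deltas=[[[0,0,0],[0,-7,0]],[[0,0,0],[0,-7,0]],[[0,0,0],[0,-7,0]],[[0,0,0],[0,-7,0]],[[0,0,0],[0,0,0]],[[0,0,0],[0,0,0]]])

```text
time: 9.55
tool_pos: [484.4, 171.4, 209.4]
tcp_rot: [3.141, 0.487, 0.243]
contact_force: [0.6, 0.6, -0.9]
grip_width: 24.0
finger_force: 30.0
```

```bash
python3 - <<'E'
from h import *
print(bot.get_obs())
rel(F-30*N-RT.apply(TIP),RT)
s=bot.capture("side")[:,:,::-1];t=bot.capture("top")[:,:,::-1]
cv2.imwrite("pics/s3.png",s);cv2.imwrite("pics/t3.png",t)
for n,im in(("side",s),("top",t)):
    m=cv2.inRange(cv2.cvtColor(np.ascontiguousarray(im),cv2.COLOR_BGR2HSV),(0,170,60),(4,255,255)); cs,_=cv2.findContours(m,0,1)
    for c in cs:
        if cv2.contourArea(c)>15: print(n,cv2.contourArea(c),cv2.minAreaRect(c))
o=np.zeros((400,800,3),np.uint8);o[:,:400]=cv2.resize(s[190:350,100:260],(400,400),interpolation=3);o[:,400:]=cv2.resize(t[100:260,90:250],(400,400),interpolation=3);cv2.imwrite("pics/g3.png",o)
E
```

```text
{'time': 9.55, 'joint_positions': array([ 0.20275603,  0.63802544,  1.18293832, -0.0196378 ,  1.80751636,
        1.53034897]), 'dq': array([ 0.00616076, -0.02784066,  0.00353914,  0.00173407,  0.00707803,
        0.00206695]), 'tau': array([-2.05297046e-01, -5.50888038e+01, -2.31104457e+01, -6.73576794e-02,
        2.25956172e+00, -2.19307258e-02]), 'tool_pos': array([484.37362564, 171.37693439, 209.42823445]), 'tcp_rot': array([3.14148826, 0.48727546, 0.2433135 ]), 'contact_force': array([ 0.57386999,  0.6499746 , -0.86345507]), 'moment': array([ 0.06492197, -0.37256634, -0.01463352]), 'finger_force': 29.965540766716003, 'grip_width': 23.99778828975459}
in current tool axes mm [30.5 -0.8  6.7] turn deg [-0.02 -0.08 -0.05] | in target axes [30.5 -0.8  6.6]
side 59.0 ((212.0283203125, 259.3490905761719), (9.752598762512207, 8.10427188873291), 74.05460357666016)
top 36.5 ((395.8235778808594, 285.2059020996094), (13.339459419250488, 4.850712299346924), 14.03624439239502)
top 94.5 ((252.5, 160.5), (13.0, 9.0), 90.0)
```

View pics/g3.png

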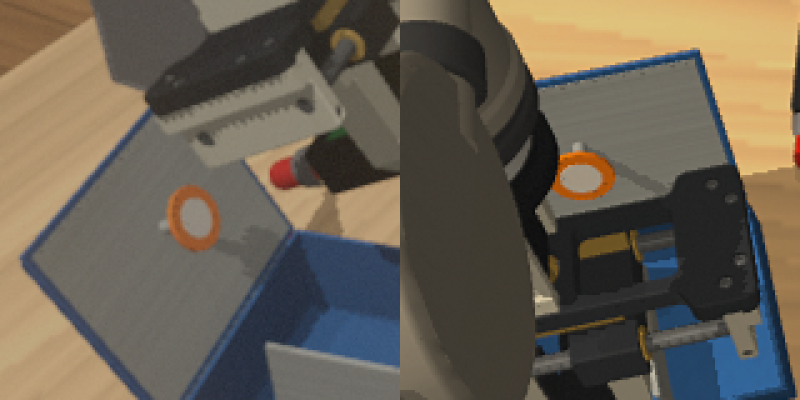

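Side crop: nose tip at full-frame (208,260), tag at (178,277); the tag is unoccluded in both views. I'll check the predicted tip against the pixels.

```bash
python3 - <<'E'
from h import *
o=bot.get_obs();Rc=R.from_euler('xyz',o["tcp_rot"])
def proj(n,p):
    c=C[n];q=c["mtx"]@R.from_euler('xyz',c["rotation"]).inv().apply(p-c["xyz"]);return (q[:2]/q[2]).round(1)
for x in (73,80,87,93): print(x,proj("side",o["tool_pos"]+Rc.apply([x,0,-8])))
print("up 8mm shift",proj("side",o["tool_pos"]+Rc.apply([93,0,-16])),"F",proj("side",F),proj("top",F))
s=cv2.imread("pics/s3.png");m=cv2.inRange(cv2.cvtColor(s,cv2.COLOR_BGR2HSV),(0,150,50),(5,255,255))[245:275,195:225]
ys,xs=np.nonzero(m);print(xs.min()+195,xs.max()+195,ys.min()+245,ys.max()+245,xs.mean()+195,ys.mean()+245)
t=cv2.imread("pics/t3.png");
for n,im in(("s",s),("t",t)):
    m=cv2.inRange(cv2.cvtColor(im,cv2.COLOR_BGR2HSV),(5,150,100),(16,255,255));cs,_=cv2.findContours(m,0,1)
    print(n,[(cv2.fitEllipse(c)[0]) for c in cs if cv2.contourArea(c)>200])
E
```

```text
73 [220.5 258.3]
80 [216.3 259.5]
87 [212.1 260.8]
93 [208.6 261.9]
up 8mm shift [205.  257.1] F [177.4 277. ] [161.7 169.6]
208 218 253 265 212.63529411764705 259.4235294117647
s [(177.047119140625, 276.90252685546875)]
t [(162.86911010742188, 170.01217651367188)]
```

The prediction is good to about 2 mm; the tip sits slightly higher in the tool frame (z ≈ -10). Align and close to a gap of about 12 mm.

Request:
servo_tool(deltas=[[[0,0,0.004],[0,0,0]],[[0,-0.001,0.0045],[0,0,0]],[[0.012,0,0],[0,0,0]],[[0.012,0,0],[0,0,0]],[[0.012,0,0],[0,0,0]],[[0.008,0,0],[0,0,0]],[[0.004,0,0],[0,0,0]],[[0,0,0],[0,0,0]],[[0,0,0],[0,0,0]],[[0,0,0],[0,0,0]],[[0,0,0],[0,0,0]]])

```text
time: 11.02
tool_pos: [521.3, 182.1, 179.9]
tcp_rot: [3.141, 0.488, 0.244]
contact_force: [-1.2, 0.3, -1.0]
grip_width: 23.7
finger_force: 30.0
```

```bash
cat >> h.py <<'E'
TIP[2]=-10
def st(k=4):
    for i in range(k):
        if i: bot.capture("side")
        o=bot.get_obs();Rc=R.from_euler('xyz',o["tcp_rot"]); tip=o["tool_pos"]+Rc.apply(TIP)
        print(round(o["time"],2),"F tool",Rc.inv().apply(o["contact_force"]).round(2),"tip-F in lid axes",RT.inv().apply(tip-F).round(2),"turn err",np.degrees((Rc.inv()*RT).as_rotvec()).round(2))
E
python3 - <<'E'
from h import *
st(5)
s=bot.capture("side")[:,:,::-1];t=bot.capture("top")[:,:,::-1]
o=np.zeros((400,800,3),np.uint8);o[:,:400]=cv2.resize(s[230:310,140:220],(400,400),interpolation=3);o[:,400:]=cv2.resize(t[130:210,120:200],(400,400),interpolation=3);cv2.imwrite("pics/g4.png",o)
E
```

```text
11.03 F tool [-0.45 -0.52  1.39] tip-F in lid axes [-12.69  -0.62  -0.58] turn err [-0.01 -0.02 -0.02]
11.07 F tool [ 0.33 -0.73  1.54] tip-F in lid axes [-12.65  -0.63  -0.54] turn err [-0.   -0.01 -0.02]
11.12 F tool [ 0.55 -0.37  1.36] tip-F in lid axes [-12.61  -0.63  -0.51] turn err [-0.01 -0.01 -0.03]
11.18 F tool [0.69 0.9  1.08] tip-F in lid axes [-12.6   -0.63  -0.47] turn err [-0.01 -0.01 -0.03]
11.22 F tool [-0.1  -0.56  2.28] tip-F in lid axes [-12.56  -0.62  -0.43] turn err [-0.01 -0.   -0.02]
```

View pics/g4.png

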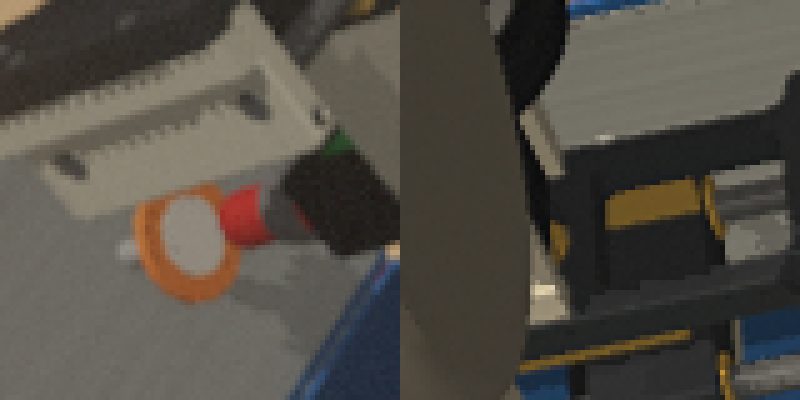

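Side crop: nose tip at (222,220) is heading for the tag centre at (185,235), about 12 mm short and within 1–2 mm laterally. Creep in.

Request:
servo_tool(deltas=[[[0.0015,0,0.001],[0,0,0]],[[0.0015,0,0.0005],[0,0,0]],[[0.0015,0,0],[0,0,0]],[[0.0015,0,0],[0,0,0]],[[0.001,0,0],[0,0,0]],[[0.001,0,0],[0,0,0]],[[0,0,0],[0,0,0]],[[0,0,0],[0,0,0]]])

```text
time: 12.32
tool_pos: [527.5, 183.7, 174.6]
tcp_rot: [3.141, 0.489, 0.244]
contact_force: [-0.8, -0.1, -1.0]
grip_width: 23.4
finger_force: 30.0
```

```bash
python3 -c "
from h import *
st(6)"
```

```text
12.32 F tool [-0.25 -0.1   1.22] tip-F in lid axes [-4.54 -0.63  1.08] turn err [-0.01 -0.   -0.02]
12.38 F tool [0.93 0.54 1.5 ] tip-F in lid axes [-4.54 -0.63  1.07] turn err [-0.01 -0.   -0.02]
12.43 F tool [1.13 0.94 0.7 ] tip-F in lid axes [-4.56 -0.62  1.11] turn err [-0.01  0.   -0.03]
12.47 F tool [ 0.05 -0.13  1.3 ] tip-F in lid axes [-4.56 -0.64  1.09] turn err [-0.01 -0.   -0.02]
12.53 F tool [1.2  0.96 2.02] tip-F in lid axes [-4.55 -0.59  1.06] turn err [-0.01 -0.   -0.03]
12.57 F tool [ 0.5  -0.07  1.14] tip-F in lid axes [-4.54 -0.64  1.08] turn err [-0.01 -0.   -0.02]
```

Request:
servo_tool(deltas=[[[0.0005,0,0],[0,0,0]],[[0.0005,0,0],[0,0,0]],[[0.0005,0,0],[0,0,0]],[[0.0005,0,0],[0,0,0]],[[0,0,0],[0,0,0]],[[0,0,0],[0,0,0]]])

```text
time: 13.32
tool_pos: [529.2, 184.1, 173.6]
tcp_rot: [3.142, 0.489, 0.244]
contact_force: [0.2, 0.8, -2.1]
grip_width: 24.0
finger_force: 30.0
```

```bash
python3 -c "
from h import *
st(5)"
```

```text
13.32 F tool [ 1.34 -0.74  1.62] tip-F in lid axes [-2.53 -0.64  1.11] turn err [-0.01 -0.   -0.02]
13.38 F tool [ 0.93 -0.87  1.82] tip-F in lid axes [-2.53 -0.66  1.09] turn err [-0.01 -0.   -0.02]
13.43 F tool [0.84 0.1  1.16] tip-F in lid axes [-2.52 -0.64  1.11] turn err [-0.01 -0.   -0.02]
13.47 F tool [ 1.   -0.13  0.4 ] tip-F in lid axes [-2.53 -0.61  1.12] turn err [-0.01 -0.   -0.02]
13.53 F tool [1.03 0.58 1.05] tip-F in lid axes [-2.53 -0.61  1.09] turn err [-0.   -0.   -0.03]
```

Request:
servo_tool(deltas=[[[0.0005,0,0],[0,0,0]],[[0.0005,0,0],[0,0,0]],[[0.0005,0,0],[0,0,0]],[[0.0005,0,0],[0,0,0]],[[0,0,0],[0,0,0]],[[0,0,0],[0,0,0]]])

```text
time: 14.28
tool_pos: [530.8, 184.5, 172.8]
tcp_rot: [3.141, 0.489, 0.244]
contact_force: [-1.4, -1.3, 0.0]
grip_width: 24.2
finger_force: 30.0
```

```bash
python3 -c "
from h import *
st(5)"
```

```text
14.28 F tool [-1.52  0.95  0.8 ] tip-F in lid axes [-0.66 -0.62  1.14] turn err [-0.01  0.02 -0.03]
14.32 F tool [-1.56  0.73  1.08] tip-F in lid axes [-0.66 -0.68  1.18] turn err [-0.01  0.02 -0.02]
14.38 F tool [-1.46  1.16  1.06] tip-F in lid axes [-0.63 -0.62  1.18] turn err [-0.01  0.02 -0.02]
14.43 F tool [-1.83  0.14  1.3 ] tip-F in lid axes [-0.59 -0.63  1.15] turn err [-0.01  0.01 -0.03]
14.47 F tool [-2.   -0.94  0.06] tip-F in lid axes [-0.6  -0.62  1.15] turn err [-0.01  0.01 -0.02]
```

Contact, about 2.4 N. I'll press 1 mm more for about 3.6 N.

Request:
servo_tool(deltas=[[[0.0003,0,0],[0,0,0]],[[0.0003,0,0],[0,0,0]],[[0.0004,0,0],[0,0,0]],[[0,0,0],[0,0,0]],[[0,0,0],[0,0,0]],[[0,0,0],[0,0,0]]])

```text
time: 15.22
tool_pos: [531.8, 184.7, 172.2]
tcp_rot: [3.141, 0.489, 0.244]
contact_force: [-2.5, -1.4, 1.5]
grip_width: 23.6
finger_force: 30.0
```

```bash
python3 -c "
from h import *
st(6)"
```

```text
15.22 F tool [-3.13  0.77  0.02] tip-F in lid axes [ 0.43 -0.62  1.12] turn err [-0.01  0.01 -0.02]
15.28 F tool [-3.6   0.39  0.63] tip-F in lid axes [ 0.43 -0.61  1.16] turn err [-0.01  0.01 -0.03]
15.32 F tool [-2.62  0.2   0.84] tip-F in lid axes [ 0.45 -0.64  1.15] turn err [-0.01  0.   -0.02]
15.38 F tool [-2.16 -0.15  1.39] tip-F in lid axes [ 0.45 -0.63  1.14] turn err [-0.01  0.   -0.02]
15.43 F tool [-2.89  0.22  0.35] tip-F in lid axes [ 0.45 -0.62  1.14] turn err [-0.01  0.01 -0.03]
15.47 F tool [-3.39 -0.11  1.75] tip-F in lid axes [ 0.46 -0.63  1.12] turn err [-0.01  0.   -0.02]
```

Request:
servo_tool(deltas=[[[0,0,0],[0,0,0]],[[0,0,0],[0,0,0]],[[0,0,0],[0,0,0]],[[0,0,0],[0,0,0]],[[0,0,0],[0,0,0]],[[0,0,0],[0,0,0]],[[0,0,0],[0,0,0]],[[0,0,0],[0,0,0]],[[0,0,0],[0,0,0]],[[0,0,0],[0,0,0]],[[0,0,0],[0,0,0]],[[0,0,0],[0,0,0]],[[0,0,0],[0,0,0]],[[0,0,0],[0,0,0]],[[0,0,0],[0,0,0]],[[0,0,0],[0,0,0]],[[0,0,0],[0,0,0]],[[0,0,0],[0,0,0]]])

```text
time: 17.73
tool_pos: [531.8, 184.7, 172.2]
tcp_rot: [3.141, 0.489, 0.244]
contact_force: [-2.2, -1.1, -0.0]
grip_width: 23.5
finger_force: 30.0
```

```bash
python3 - <<'E'
from h import *
st(6)
s=bot.capture("side")[:,:,::-1]
o=cv2.resize(s[210:330,110:270],(640,480),interpolation=3);cv2.imwrite("pics/g5.png",o)
E
```

```text
17.73 F tool [-2.06  0.5   1.13] tip-F in lid axes [ 0.47 -0.61  1.11] turn err [-0.01  0.   -0.02]
17.77 F tool [-2.54  0.93  0.56] tip-F in lid axes [ 0.49 -0.63  1.1 ] turn err [-0.01 -0.   -0.02]
17.82 F tool [-3.7   0.64  1.56] tip-F in lid axes [ 0.47 -0.64  1.1 ] turn err [-0.01 -0.   -0.02]
17.88 F tool [-3.31  0.62  1.22] tip-F in lid axes [ 0.49 -0.62  1.14] turn err [-0.01  0.   -0.03]
17.93 F tool [-3.48 -0.16 -0.15] tip-F in lid axes [ 0.48 -0.6   1.14] turn err [-0.01  0.   -0.03]
17.98 F tool [-3.13  0.38  1.65] tip-F in lid axes [ 0.47 -0.63  1.13] turn err [-0.01  0.   -0.02]
```

View pics/g5.png

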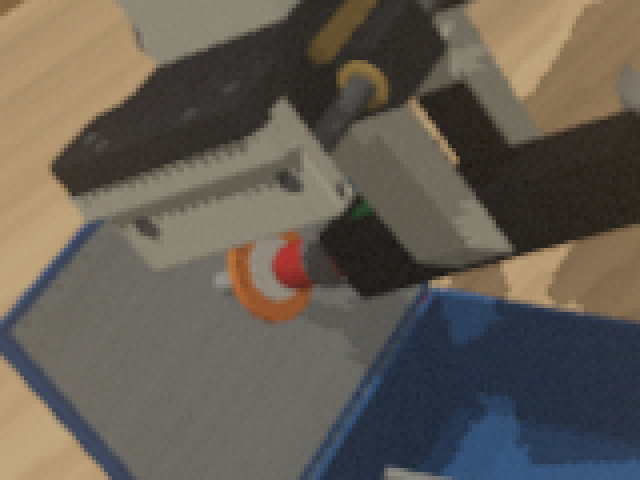

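The nose sits on the white middle (tip at (275,265), tag centre (268,268)) and held a steady 3–4 N for 2.7 s. Retreat straight back, level out, and return.

Request:
servo_tool(deltas=[[[-0.001,0,0],[0,0,0]],[[-0.002,0,0],[0,0,0]],[[-0.004,0,0],[0,0,0]],[[-0.008,0,0],[0,0,0]],[[-0.012,0,0],[0,0,0]],[[-0.015,0,0],[0,0,0]],[[-0.015,0,0],[0,0,0]],[[0,0,-0.008],[0,0,0]],[[0,0,0],[0,7,0]],[[0,0,0],[0,7,0]],[[0,0,0],[0,7,0]],[[0,0,0],[0,7,0]],[[0,0,0],[0,0,0]],[[0,0,0],[0,0,0]]])

```text
time: 19.77
tool_pos: [487.3, 173.6, 206.5]
tcp_rot: [3.141, 0.001, 0.244]
contact_force: [-0.3, -0.5, -1.3]
grip_width: 23.7
finger_force: 30.0
```

```bash
python3 - <<'E'
from h import *
print(bot.get_obs()["tool_pos"]); rel(np.array([578.9,-207.5,205]),R.from_euler('xyz',[np.pi,0,-.231]))
E
```

```text
[487.29992761 173.55243557 206.49535589]
in current tool axes mm [ -3.1 391.9   1.6] turn deg [2.00e-02 4.00e-02 2.72e+01] | in target axes [176.4 350.    1.5]
```

Request:
servo_tool(deltas=[[[0,0.028,0],[0,0,0]],[[0,0.028,0],[0,0,0]],[[0,0.028,0],[0,0,0]],[[0,0.028,0],[0,0,0]],[[0,0.028,0],[0,0,0]],[[0,0.028,0],[0,0,0]],[[0,0.028,0],[0,0,0]],[[0,0.028,0],[0,0,0]],[[0,0.028,0],[0,0,0]],[[0,0.028,0],[0,0,0]],[[0,0.028,0],[0,0,0]],[[0,0.028,0],[0,0,0]],[[0,0.028,0],[0,0,0]],[[-0.003,0.028,0],[0,0,0]],[[0,0,0],[0,0,9]],[[0,0,0],[0,0,9]],[[0,0,0],[0,0,9.2]],[[0,0,0],[0,0,0]],[[0,0,0],[0,0,0]]])

```text
time: 22.15
tool_pos: [578.7, -207.8, 205.5]
tcp_rot: [-3.141, 0.001, -0.228]
contact_force: [-0.7, -0.4, -1.5]
grip_width: 23.8
finger_force: 30.0
```

Request:
servo_tool(deltas=[[[0,0,0.02],[0,0,0]],[[0,0,0.03],[0,0,0]],[[0,0,0.03],[0,0,0]],[[0,0,0.03],[0,0,0]],[[0,0,0.025],[0,0,0]],[[0,0,0.015],[0,0,0]],[[0,0,0.01],[0,0,0]],[[0,0,0],[0,0,0]],[[0,0,0],[0,0,0]]])

```text
time: 23.28
tool_pos: [578.9, -208.0, 47.0]
tcp_rot: [3.141, -0.002, -0.231]
contact_force: [0.0, 0.4, -1.1]
grip_width: 23.5
finger_force: 30.0
```

```bash
python3 - <<'E'
from h import *
rel(np.array([578.9,-207.5,10]),R.from_euler('xyz',[np.pi,0,-.231]))
s=bot.capture("side")[:,:,::-1]
cv2.imwrite("pics/g6.png",cv2.resize(s[140:270,260:430],(680,520),interpolation=3))
E
```

```text
in current tool axes mm [-0.2 -0.5 37. ] turn deg [ 0.03 -0.09  0.02] | in target axes [-0.2 -0.4 37. ]
```

View pics/g6.png

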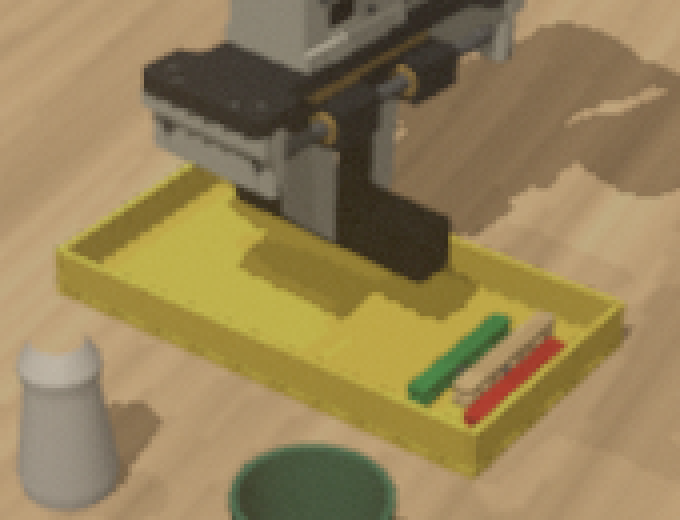

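The wand is level over the free floor (rear end at (430,270)). Lower it, softly at the end.

Request:
servo_tool(deltas=[[[0,0,0.012],[0,0,0]],[[0,0,0.01],[0,0,0]],[[0,0,0.006],[0,0,0]],[[0,0,0.003],[0,0,0]],[[0,0,0.002],[0,0,0]],[[0,0,0.001],[0,0,0]],[[0,0,0.001],[0,0,0]],[[0,0,0.001],[0,0,0]],[[0,0,0],[0,0,0]],[[0,0,0],[0,0,0]]])

```text
time: 24.58
tool_pos: [578.4, -207.7, 10.1]
tcp_rot: [3.141, -0.0, -0.231]
contact_force: [0.2, -0.2, -1.9]
grip_width: 23.7
finger_force: 30.0
```

```bash
python3 -c "
from h import *
print(bot.get_obs()['tool_pos']);st(5)"
```

```text
[ 578.41469392 -207.69734909   10.14078074]
24.57 F tool [0.21 0.2  1.9 ] tip-F in lid axes [  7.99 433.92 129.9 ] turn err [ -6.64 -27.47 -26.68]
24.62 F tool [ 0.74 -0.38  1.27] tip-F in lid axes [  8.   433.9  129.89] turn err [ -6.64 -27.47 -26.68]
24.68 F tool [-0.37  0.32  0.76] tip-F in lid axes [  7.98 433.9  129.91] turn err [ -6.64 -27.47 -26.68]
24.73 F tool [-0.43  1.59  1.2 ] tip-F in lid axes [  7.98 433.88 129.92] turn err [ -6.64 -27.47 -26.68]
24.77 F tool [0.01 0.29 1.91] tip-F in lid axes [  7.98 433.87 129.93] turn err [ -6.65 -27.47 -26.68]
```

Request:
servo_tool(deltas=[[[0,0,0.0003],[0,0,0]],[[0,0,0.0003],[0,0,0]],[[0,0,0.0003],[0,0,0]],[[0,0,0],[0,0,0]],[[0,0,0],[0,0,0]]])

```text
time: 25.4
tool_pos: [578.4, -207.7, 10.0]
tcp_rot: [3.141, -0.0, -0.231]
contact_force: [-2.3, 0.8, 5.6]
grip_width: 24.0
finger_force: 30.0
```

```bash
python3 -c "
from h import *
print(bot.get_obs()['tool_pos']);st(4)"
```

```text
[ 578.43741979 -207.6933644    10.00920149]
25.4 F tool [-2.41 -0.3  -5.61] tip-F in lid axes [  8.06 433.91 129.98] turn err [ -6.63 -27.49 -26.68]
25.45 F tool [-3.69 -1.18 -7.2 ] tip-F in lid axes [  8.05 433.92 129.99] turn err [ -6.63 -27.49 -26.68]
25.5 F tool [-3.2  -0.75 -6.93] tip-F in lid axes [  8.06 433.92 129.99] turn err [ -6.63 -27.49 -26.68]
25.55 F tool [-2.44 -0.22 -5.77] tip-F in lid axes [  8.05 433.92 130.  ] turn err [ -6.63 -27.49 -26.68]
```

The wand is resting on the floor. Open to the earlier safe width, then go straight up.

Request:
servo_tool(deltas=[[[0,0,0],[0,0,0]],[[0,0,0],[0,0,0]],[[0,0,0],[0,0,0]],[[0,0,0],[0,0,0]],[[0,0,0],[0,0,0]],[[0,0,0],[0,0,0]],[[0,0,-0.005],[0,0,0]],[[0,0,-0.015],[0,0,0]],[[0,0,-0.03],[0,0,0]],[[0,0,-0.03],[0,0,0]],[[0,0,-0.03],[0,0,0]],[[0,0,-0.03],[0,0,0]],[[0,0,-0.03],[0,0,0]],[[0,0,-0.03],[0,0,0]],[[0,0,0],[0,0,0]],[[0,0,0],[0,0,0]]], fingers=0.5)

```text
time: 27.55
tool_pos: [577.9, -207.4, 208.9]
tcp_rot: [-3.142, 0.001, -0.231]
contact_force: [0.3, 0.3, -0.6]
grip_width: 46.1
finger_force: 0.0
```

```bash
python3 - <<'E'
from h import *
s=bot.capture("side")[:,:,::-1]
cv2.imwrite("pics/g7.png",s)
E
```

```text
(no output)
```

View pics/g7.png

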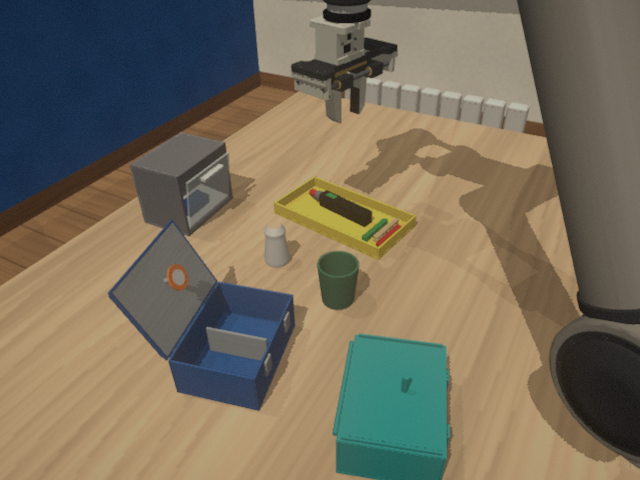

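The wand lies flat in the tray at (340,207) as it began. The lid/tag (178,277), shaker and cup are unmoved, and the gripper is clear.

```bash
python3 -c "
from plant import bot
print(bot.close_job())"
```

```text
the job is handed in; nothing more can be done
None
```

Job handed in at about 28 s, with no verdict shown: the wand's nose was held on the middle of the tag at about 3–4 N for over two seconds, and the wand was then laid back flat in the tray, with the lid, shaker and cup unmoved in the last picture.

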